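# Dig the ink knife out of the tool tub

### The job

The red-handled ink knife is at the bottom of the grey tool tub, under the two ink rollers. First lift the rollers out and lay them gently side by side in the white enamel tray, rubber upwards as they lie now; then take out the ink knife and lay it gently down flat on the glass ink slab, the whole knife on the glass. Leave the lino gouge in the tub.

Things in the scene. Friction and masses are not known exactly. Their poses are not given: they have to be found in the camera images.
- tub: Open grey plastic tool tub, fixed to the bench, outside 250 mm (its x) by 310 mm (its y), 70 mm high with a 9 mm rim bead outside; walls and floor 5 mm thick. Origin: centre of its underside, z up. Turned by up to about 0.15 rad.
- tray: Shallow white enamelled tray with dark blue rim, fixed to the bench, 260 mm (its x) by 240 mm (its y), 18 mm high; walls and floor 4 mm thick. Origin: centre of its underside, z up. It stands left or right of the tub, the slab on the other side.
- slab: Pale green glass ink slab, fixed to the bench, 300 mm (its x) by 240 mm (its y); its top is 15 mm above the bench. Origin: centre of its underside, z up.
- blue_brayer: Hand ink roller with BLUE rubber, 179 mm long, 0.16 to 0.29 kg, lying on the flat back of its frame and handle, rubber up. x: along the handle towards the roller; z: up when the rubber is up; it rests on z = 0. Origin: on that resting plane, under the front end of the handle, 20 mm behind the centre of mass. In the tub its frame lies on the knife: tilted nose up by up to 0.2 rad.
- black_brayer: The second hand ink roller, with BLACK rubber 66 mm wide (cross bar 76 mm, cheek plates to y = +-39 mm); otherwise the same in size, frame, origin, weight and tilt as the blue one.
- blue_grip (a point): Good place to grip the blue roller: on the axis of its handle, 14 mm above its origin. Beech handle 26 mm thick, from x = -100 to +12 mm; steel cross bar 90 mm wide at x = 25 to 35 mm, z under 18; rubber 36 mm thick, 80 mm wide, axis at x = 62, z = 30 mm; steel cheek plates reach x = 79, z = 40, y = +-46 mm.
- black_grip (a point): The same point on the black roller.
- knife: Ink knife, 205 mm long, about 0.12 kg: flat red handle 26 mm wide (its y) and 18 mm thick, steel blade 32 mm wide and 2 mm thick. Its x runs from handle to blade tip. Origin: underside of the handle, near the centre of mass; handle from x = -85 to +20 mm, blade to x = 126 mm at z = 9 mm. It lies on the floor of the tub across the tub's length, below the rubber end of both rollers.
- knife_tip (a point): Point near the tip of the knife's blade, x = 122 mm, z = 9 mm from the knife's origin.
- knife_butt (a point): Point at the butt of the knife's handle, x = -83 mm, z = 9 mm from the knife's origin.
- gouge: Small lino gouge, 130 mm long, dark wooden handle 20 mm thick, lying in the tub beside the rollers, near one end wall; it stays in the tub. Origin: underside, at the front of the handle.

How it is judged:
On the way, in this order (a step that is already met when the one before it is completed fails the run):
1. both rollers lie in the tray, rubber up, let go, while the knife is still in the tub (x of blue_brayer in the frame of tray between -0.075 and 0.075 m and y of blue_brayer in the frame of tray between -0.075 and 0.075 m and z of each of blue_brayer, black_brayer in the frame of tray below 0.035 m and angle between each of blue_brayer, black_brayer's own z axis and vertical below 0.35 rad and linear speed of each of blue_brayer, black_brayer below 0.03 m/s and x of black_brayer in the frame of tray between -0.075 and 0.075 m and y of black_brayer in the frame of tray between -0.075 and 0.075 m and contact force between each of blue_brayer, black_brayer and the fingers below 0.05 N and x of knife in the frame of tub between -0.125 and 0.125 m and y of knife in the frame of tub between -0.155 and 0.155 m and z of knife in the frame of tub below 0.07 m), for 0.2 s.
2. the knife is lifted clear out of the tub (height (world z) of knife above 0.085 m), for 0.1 s.
At the end, for the whole second after the job is handed in: Both rollers at rest and released in the tray, rubber up (0.35 rad), origins within 75 mm of its centre in its x and y, under 35 mm above its underside; knife at rest, released, flat (0.2 rad) on the slab, tip and butt over it (z under 50 mm); gouge still in the tub (x of blue_brayer in the frame of tray between -0.075 and 0.075 m and y of blue_brayer in the frame of tray between -0.075 and 0.075 m and z of each of blue_brayer, black_brayer in the frame of tray below 0.035 m and angle between each of blue_brayer, black_brayer's own z axis and vertical below 0.35 rad and linear speed of each of blue_brayer, black_brayer below 0.03 m/s and x of black_brayer in the frame of tray between -0.075 and 0.075 m and y of black_brayer in the frame of tray between -0.075 and 0.075 m and contact force between each of blue_brayer, black_brayer, knife and the fingers below 0.05 N and x of knife_tip in the frame of slab between -0.152 and 0.152 m and y of knife_tip in the frame of slab between -0.122 and 0.122 m and z of each of knife_tip, knife_butt in the frame of slab below 0.05 m and x of knife_butt in the frame of slab between -0.152 and 0.152 m and y of knife_butt in the frame of slab between -0.122 and 0.122 m and angle between the z axis of knife and the z axis of slab, either way round below 0.2 rad and linear speed of knife below 0.02 m/s and x of gouge in the frame of tub between -0.125 and 0.125 m and y of gouge in the frame of tub between -0.155 and 0.155 m and z of gouge in the frame of tub below 0.07 m); the robot touches nothing.
It fails at once if a roller or the knife is dropped (falls at over 0.6 m/s, as from 20 mm or more, out of the fingers) ((linear speed of blue_brayer above 0.6 m/s and contact force between blue_brayer and the fingers below 0.05 N) or (linear speed of black_brayer above 0.6 m/s and contact force between black_brayer and the fingers below 0.05 N) or (linear speed of knife above 0.6 m/s and contact force between knife and the fingers below 0.05 N)).
It fails at once if a roller is slammed or pressed hard into the tray (over 60 N) (contact force between any of blue_brayer, black_brayer and tray above 60 N).
It fails at once if the knife is slammed or pressed hard onto the glass slab (over 60 N) (contact force between knife and slab above 60 N).
It also fails if it takes over 72 s, if anything falls off the work surface, if the arm or the gripper's body presses on something with over 40 N, if the wrist force passes 120 N, or if a joint passes its speed limit or range.

### The arm

A 6-joint arm with a two-finger parallel gripper is mounted at the origin on the work surface. World frame = base frame: x ahead of the robot, y to its left, z up, the work surface at z = 0. Lengths are in m, angles in rad, forces in N, time in s.
With the tool pointing down it reaches from about 0.375 to 0.9 m from the base axis. Payload 3.1 kg.
Tool frame: the origin (TCP) lies midway between the tips of the shut fingers; the grasp point (between the pads) lies robot.grip_depth behind it (robot.grip_depth is the distance from the TCP to the grasp point, in m); z points along the fingers, y is the line along which they close (so a half turn about z gives the same grasp; the last joint's range is limited). The gripper opens to 87 mm and grips with 3 to 60 N. Pads are 19 mm wide; open, the fingers measure 117 mm over their backs; the gripper's body (75 mm by 190 mm) begins 51 mm behind the grasp point.
Start: joints at [1.006, 0.527, 1.433, -0, 1.181, -0.178], TCP at [0.236, 0.579, 0.223] pointing down, gripper open.
Joint ranges: [-3.08, 3.08], [-0.75, 2.2], [0.22, 2.44], [-1.43, 4.57], [0, 2.65], [-2.85, 2.85]. Speed limits (rad/s): [2.79, 2.79, 3.14, 3.14, 3.14, 3.14].

### API

Orientations are given as a unit quaternion [x, y, z, w].
In Python, from rig import robot gives the robot as it stands.
- The arm moves only by the shell command python3 nudge.py 'ROWS' [OPENING] [FORCE]. ROWS is a JSON list of rows, 1 to 20 of them, each written [[dx, dy, dz], turn]: dx, dy, dz in m, then a turn about the tool's z in rad; each row shifts and turns the commanded pose from where the row before left it, along the tool's axes as they then stand; what a row does not reach is not made up. A row lasts 1/12 s, in which the tool goes at most 0.0417 m and 0.125 rad, less where a joint would pass 70% of its speed; a pose out of reach is approached as far as the arm can. OPENING is the finger opening in m, set as the command begins (- or left out keeps the last). The fingers move at their own pace and stop on an object; FORCE is the grip in N (left out, the last holds). Time passes only in rows, so rows that do not move let the fingers close. It prints the time, the measured TCP pose, the force, the opening and the grip force at its end. Input that does not fit is refused with a message, and nothing moves.
- robot.get_obs(): the state, without advancing time (a new reading comes with each control period).
- robot.camera(name): name is "scene" or "top" or "wrist"; returns a dict with "img" (384x512x3 uint8, red, green, blue), "fx", "fy", "cx", "cy" (pixels), "xyz" and "attitude" of the camera in the world. Camera axes: x right, y down, z forward; pixel columns grow to the right and rows downward; lengths in m; the calibration is good to about 2 mm. A picture is of the moment at which its call begins. There is no depth.
- robot.hand_in(): hands the job in; it is judged then, once.
The state is a dict: "time": time; "q": joint angles; "joint_velocities": joint speeds; "joint_torque": joint torques, N m; "position": TCP position; "tool_rot": TCP orientation; "ft_force": force on the tool from outside, world axes, zero at the start; "moment": the same for the moment, N m; "grip_width": finger opening in m; "grip_force": force on a finger pad.
Only numpy, scipy, OpenCV 4.12 (cv2) and the standard library are available. Lean on these libraries where they do the work, as an engineer would, in place of code of your own. Each camera call takes 0.05 s, during which the arm holds its last target. There are 200 camera calls.

## Working session

There is one attempt and no reset: what is moved stays moved. The work goes in short steps, Python scripts to look and compute and a shell command to move; the robot and the scene stay as the last step left them, time stands still between calls to the robot, and variables do not carry over. Pictures are saved under pics/ and viewed, at most 13 in all, crops included, and the job is handed in when it is done.

```bash
ls; mkdir -p pics
python3 - <<'E'
from rig import robot
import cv2,json,numpy as np
print(robot.grip_depth); o=robot.get_obs(); print({k:np.round(v,3).tolist() for k,v in o.items()})
ims=[]
for n in("scene","top","wrist"):
    c=robot.camera(n); cv2.imwrite(f'pics/{n}0.png',c['img'][:,:,::-1]); 
    print(n,{k:np.round(v,4).tolist() for k,v in c.items() if k!='img'})
    np.save(f'pics/{n}0.npy',c,allow_pickle=True)
E
```

```text
nudge.py
pics
rig.py
0.0187
{'time': 0.0, 'q': [1.006, 0.528, 1.434, -0.0, 1.181, -0.178], 'joint_velocities': [0.0, 0.001, 0.001, 0.0, -0.0, -0.002], 'joint_torque': [0.001, -44.005, -17.659, 0.063, 0.058, -0.0], 'position': [0.235, 0.578, 0.222], 'tool_rot': [0.192, 0.981, -0.001, -0.0], 'ft_force': [-0.811, 0.255, -0.271], 'moment': [-0.011, 0.04, 0.034], 'grip_force': 0.0, 'grip_width': 0.087}
scene {'fx': 382.6183, 'fy': 382.6183, 'cx': 249.0374, 'cy': 192.7187, 'xyz': [1.0098, 0.411, 0.9079], 'attitude': [0.3915, 0.8731, -0.2678, -0.1128]}
top {'fx': 411.1032, 'fy': 411.1032, 'cx': 249.4641, 'cy': 189.6533, 'xyz': [0.4726, -0.0031, 1.0381], 'attitude': [-0.7058, 0.7063, -0.0421, 0.0344]}
wrist {'fx': 295.3334, 'fy': 295.3334, 'cx': 253.0035, 'cy': 192.1129, 'xyz': [0.1603, 0.6092, 0.3829], 'attitude': [0.8205, 0.5517, 0.0827, 0.1249]}
```

View pics/top0.png

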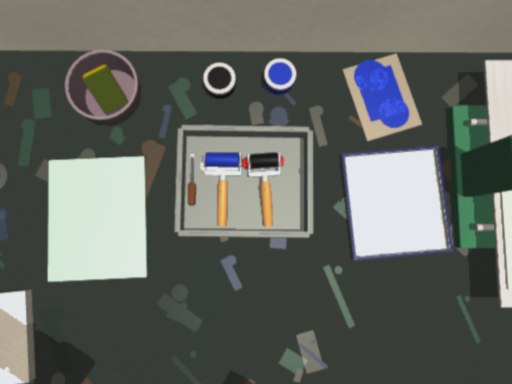

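View pics/scene0.png

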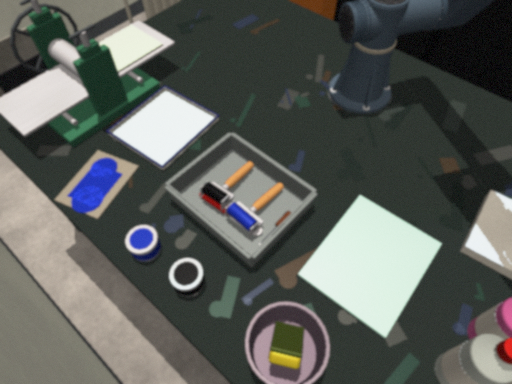

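Top view: slab at left (97,218), tub in the centre (245,181), tray at right (397,203). The blue roller has rubber at (222,160) and handle at (223,200); the black one has rubber at (264,162) and handle at (267,200). The red knife handle shows near (245,163) and (282,160), with the blade tip near (203,166), and the gouge is at (192,185). The scene view agrees.

```bash
cat > h.py <<'E'
import numpy as np,cv2
from scipy.spatial.transform import Rotation as R
from rig import robot
def load(n): return np.load(f'pics/{n}.npy',allow_pickle=True).item()
def snap(n,tag):
    c=robot.camera(n); np.save(f'pics/{tag}.npy',c,allow_pickle=True); cv2.imwrite(f'pics/{tag}.png',c['img'][:,:,::-1]); return c
def ray(c,p):
    d=R.from_quat(c['attitude']).apply([(p[0]-c['cx'])/c['fx'],(p[1]-c['cy'])/c['fy'],1]); return np.array(c['xyz']),d/np.linalg.norm(d)
def plane(c,p,z):
    o,d=ray(c,p); return o+d*(z-o[2])/d[2]
def tri(c1,p1,c2,p2):
    a,u=ray(c1,p1); b,v=ray(c2,p2)
    s=np.linalg.lstsq(np.c_[u,-v],b-a,rcond=None)[0]; P=a+s[0]*u; Q=b+s[1]*v
    return (P+Q)/2,np.linalg.norm(P-Q)
def hsv(c): return cv2.cvtColor(c['img'],cv2.COLOR_RGB2HSV)
def blobs(c,lo,hi,box=None,amin=15):
    m=cv2.inRange(hsv(c),lo,hi)
    if box: k=np.zeros_like(m); k[box[1]:box[3],box[0]:box[2]]=1; m=m*k
    cs=cv2.findContours(m,cv2.RETR_EXTERNAL,cv2.CHAIN_APPROX_NONE)[0]
    return sorted([k for k in cs if cv2.contourArea(k)>=amin],key=cv2.contourArea,reverse=True)
def axis(k):
    (x,y),(w,h),a=cv2.minAreaRect(k); b=cv2.boxPoints(((x,y),(w,h),a))
    e=[(b[i]+b[(i+1)%4])/2 for i in range(4)]
    L=[np.linalg.norm(e[0]-e[2]),np.linalg.norm(e[1]-e[3])]
    i=int(np.argmax(L)); return np.array([x,y]),e[i],e[i+2],max(L),min(L)
E
python3 - <<'E'
from h import *
np.set_printoptions(precision=4,suppress=True)
t,s=load('top0'),load('scene0')
for nm,c in(('top',t),('scene',s)):
    print(nm)
    for lab,lo,hi in(('orange',(8,120,120),(22,255,255)),('white',(95,0,190),(140,40,255)),('pale',(40,5,180),(92,60,255)),('blue',(112,150,60),(128,255,255)),('red',(0,180,90),(6,255,255))):
        for k in blobs(c,lo,hi)[:4]: 
            a=axis(k); print(lab,cv2.contourArea(k),a[0],a[1],a[2],a[3:],cv2.boxPoints(cv2.minAreaRect(k)).round(0).tolist() if lab in('white','pale') else '')
for p in((230,225),(397,203),(97,218),(245,225)): print(hsv(t)[p[1],p[0]])
E
```

```text
top
orange 350.5 [266.25 203.25] [264.5588 181.2647] [267.9412 225.2353] (np.float32(44.100483), np.float32(9.356968)) 
orange 340.0 [222. 203.] [222. 181.] [222. 225.] (np.float32(44.0), np.float32(8.0)) 
orange 68.0 [191. 193.] [191. 183.] [191. 203.] (np.float32(20.0), np.float32(4.0)) 
white 8623.5 [394.8171 202.3537] [389.2439 152.1951] [400.3903 252.5122] (np.float32(100.93442), np.float32(90.11212)) [[344.0, 157.0], [434.0, 147.0], [445.0, 248.0], [356.0, 257.0]]
white 512.5 [ 12.4492 307.0862] [ 11.5908 291.6339] [ 13.3077 322.5385] (np.float32(30.952257), np.float32(24.850569)) [[-1.0, 292.0], [24.0, 291.0], [26.0, 322.0], [1.0, 323.0]]
white 173.5 [ 11.  375.5] [  0.  375.5] [ 22.  375.5] (np.float32(22.0), np.float32(15.0)) [[0.0, 383.0], [0.0, 368.0], [22.0, 368.0], [22.0, 383.0]]
white 80.5 [264.0377 171.5642] [279.2368 170.5509] [248.8385 172.5775] (np.float32(30.465733), np.float32(7.1175404)) [[249.0, 169.0], [279.0, 167.0], [279.0, 174.0], [249.0, 176.0]]
pale 11451.5 [ 96.5 218.5] [ 96.5 157. ] [ 96.5 280. ] (np.float32(123.0), np.float32(97.0)) [[48.0, 157.0], [145
[... 2381 characters left out ...]
 1437.0 [ 94.4728 186.1659] [113.9594 161.5512] [ 74.9861 210.7807] (np.float32(62.789005), np.float32(28.911682)) 
blue 280.0 [240.7529 215.7882] [230.0471 206.6118] [251.4588 224.9647] (np.float32(28.200962), np.float32(11.280384)) 
blue 275.0 [141.  238.5] [151.  238.5] [131.  238.5] (np.float32(20.0), np.float32(17.0)) 
blue 77.0 [147.6808 253.6671] [159.8701 248.0803] [135.4914 259.2539] (np.float32(26.817406), np.float32(8.977007)) 
red 126.5 [507.  350.5] [507. 339.] [507. 362.] (np.float32(23.0), np.float32(8.0)) 
red 59.5 [211.5385 201.1923] [203.2308 195.6538] [219.8461 206.7308] (np.float32(19.969215), np.float32(4.1602516)) 
[ 33  17 176]
[105   9 237]
[ 65  19 233]
[ 35  17 179]
```

Run:
```python
from h import *
np.set_printoptions(precision=4,suppress=True)
t,s=load('top0'),load('scene0')
for n,a,b in(('black hdl',(266.2,203.2),(240,173.1)),('  front',(264.56,181.3),(227.8,184)),('  back',(267.9,225.2),(252.2,162.3)),('blue hdl',(222,203),(268.7,195.3)),('  front',(222,181),(255.3,206.5)),('  back',(222,225),(282.1,184.1)),('blue rub',(221.5,159),(240.75,215.8)),('slab',(96.5,218.5),(367.5,262.5))): print(n,*tri(t,a,s,b))
print('handle centre planes');
for p in((264.56,181.3),(267.9,225.2),(222,181),(222,225)): print(plane(t,p,.03))
print('slab');
for p in((48,157),(145.5,157),(145.5,280),(48,280)): print(plane(t,p,.015))
print('tray white corners');
for p in([344.0, 157.0], [434.0, 147.0], [445.0, 248.0], [356.0, 257.0]): print(plane(t,p,.004))
# tub: outer dark/grey rim contour
m=cv2.inRange(hsv(t),(20,5,90),(60,45,255)); 
for k in blobs(t,(20,5,80),(70,60,150),(165,110,325,250),100)[:3]: r=cv2.minAreaRect(k); print('tub',r); print(*[plane(t,q,.07) for q in cv2.boxPoints(r)])
```

```text
black hdl [ 0.5481 -0.0546  0.0304] 0.0017160468982870445
  front [ 0.6016 -0.0507  0.0371] 0.0011758473686243756
  back [ 0.4936 -0.0578  0.0258] 0.0038860241907232155
blue hdl [0.5491 0.0541 0.0254] 0.0013898286964415048
  front [0.6034 0.0536 0.0318] 6.653110710238418e-05
  back [0.4942 0.0553 0.0217] 0.004492639733034496
blue rub [0.6565 0.0526 0.049 ] 0.003868474488197927
slab [ 0.5162  0.3679 -0.0095] 0.011790126265804786
handle centre planes
[ 0.6029 -0.0515  0.03  ]
[ 0.4947 -0.0591  0.03  ]
[0.6036 0.0537 0.03  ]
[0.4953 0.053  0.03  ]
slab
[0.6663 0.4916 0.015 ]
[0.6665 0.2474 0.015 ]
[0.3622 0.2395 0.015 ]
[0.3628 0.476  0.015 ]
tray white corners
[ 0.669  -0.2565  0.004 ]
[ 0.6953 -0.4892  0.004 ]
[ 0.4379 -0.5041  0.004 ]
[ 0.4161 -0.2799  0.004 ]
tub ((243.0, 179.5), (103.0, 128.0), 90.0)
[0.7269 0.1554 0.07  ] [ 0.7273 -0.1527  0.07  ] [ 0.4802 -0.1486  0.07  ] [0.4805 0.1512 0.07  ]
tub ((225.91595458984375, 173.76107788085938), (103.5700912475586, 132.0402374267578), 3.814074993133545)
[0.4685 0.1723 0.07  ] [0.7851 0.1573 0.07  ] [ 0.7685 -0.0927  0.07  ] [ 0.4522 -0.069   0.07  ]
tub ((319.7059020996094, 126.82353210449219), (37.83555603027344, 12.611852645874023), 75.96376037597656)
[ 0.772  -0.1583  0.07  ] [ 0.7797 -0.1881  0.07  ] [ 0.689  -0.2084  0.07  ] [ 0.6815 -0.1788  0.07  ]
```

```bash
python3 nudge.py '[[[0, 0, 0], -0.0967], [[0, 0, 0], -0.0967], [[0, 0, 0], -0.0967], [[0, 0, 0], -0.0967], [[0, 0, 0], 0]]' 0.087; python3 nudge.py '[[[-0.018, -0.032, -0.0015], 0], [[-0.018, -0.032, -0.0015], 0], [[-0.018, -0.032, -0.0015], 0], [[-0.018, -0.032, -0.0015], 0], [[-0.018, -0.032, -0.0015], 0], [[-0.018, -0.032, -0.0015], 0], [[-0.018, -0.032, -0.0015], 0], [[-0.018, -0.032, -0.0015], 0], [[-0.018, -0.032, -0.0015], 0], [[-0.018, -0.032, -0.0015], 0], [[-0.018, -0.032, -0.0015], 0], [[-0.018, -0.032, -0.0015], 0], [[-0.018, -0.032, -0.0015], 0], [[-0.018, -0.032, -0.0015], 0], [[-0.018, -0.032, -0.0015], 0], [[-0.018, -0.032, -0.0015], 0], [[-0.018, -0.032, -0.0015], 0], [[-0.018, -0.032, -0.0015], 0], [[0, 0, 0], 0], [[0, 0, 0], 0]]'
python3 - <<'E'
from h import *
c=snap('wrist','w1'); print(c['xyz'],c['attitude'])
for k in blobs(c,(8,120,100),(22,255,255))[:4]: print(cv2.contourArea(k),axis(k))
E
```

```text
time: 0.57
position: [0.2356, 0.5786, 0.2222]
tool_rot: [-0.001, 1.0, -0.0, -0.0]
ft_force: [0.6, -0.7, -0.1]
grip_width: 0.087
grip_force: 0.0
time: 2.23
position: [0.5605, 0.001, 0.2492]
tool_rot: [0.003, 1.0, 0.0, -0.0]
ft_force: [-0.2, 0.9, -1.2]
grip_width: 0.0873
grip_force: 0.0
[0.47918526 0.00118512 0.41047458] [0.70128385 0.69693093 0.10576267 0.10631324]
1309.0 (array([292.66790771, 155.95962524]), array([293.9459  , 113.786224], dtype=float32), array([291.38992, 198.13303], dtype=float32), np.float32(84.38552), np.float32(17.991714))
203.5 (array([216.39025879, 154.92010498]), array([212.61519, 112.85504], dtype=float32), array([220.16533, 196.98517], dtype=float32), np.float32(84.46824), np.float32(4.3159814))
132.0 (array([419., 283.]), array([419., 260.], dtype=float32), array([419., 306.], dtype=float32), np.float32(46.0), np.float32(12.0))
54.5 (array([ 85.6499939 , 298.95001221]), array([ 82.99999, 291.     ], dtype=float32), array([ 88.299995, 306.90002 ], dtype=float32), np.float32(16.760096), np.float32(6.3245554))
```

View pics/w1.png

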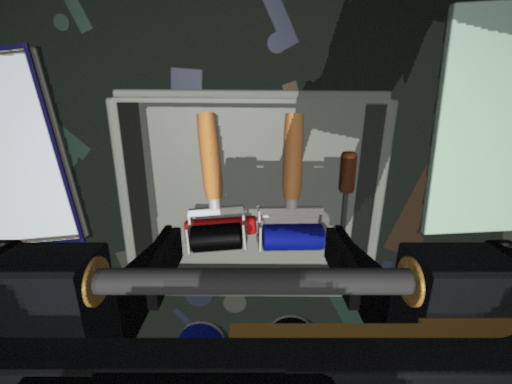

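The wrist view shows both handles from the robot side: the blue roller's handle runs from (294,114) to (291,198), and the black one's from (206,114) to (214,198). The knife's red handle lies under the black rubber at (220,222), and the gouge is at (347,172).

Run:
```python
from h import *
np.set_printoptions(precision=4,suppress=True)
w,t,s=load('w1'),load('top0'),load('scene0')
def ends(c,box,hi=25):
    ks=blobs(c,(8,90,70),(hi,255,255),box,100); k=ks[0]; a=axis(k); return sorted([a[1],a[2]],key=lambda p:p[1]),a[3:]
W={'blue':ends(w,(270,100,315,205)),'black':ends(w,(190,100,230,205))}
T={'blue':ends(t,(205,170,240,235)),'black':ends(t,(250,170,285,235))}
for n in W:
    (wb,wf),l=W[n]; (tf,tb),m=T[n]; print(n,l,m)
    for nm,a,b in(('back',wb,tb),('front',wf,tf),('mid',(wb+wf)/2,(tf+tb)/2)): print(nm,*tri(w,a,t,b), plane(w,a,.03))
# rubber blue centre
k=blobs(w,(112,150,50),(128,255,255),(255,215,335,260),50)[0]; print('blue rub',tri(w,axis(k)[0],t,(221.5,159)))
# tray rim (dark blue) in top
m=cv2.inRange(hsv(t),(105,60,30),(130,255,150)); 
k=[x for x in blobs(t,(108,60,30),(130,255,150),(335,140,460,265),60)]
if k:
    r=cv2.minAreaRect(np.vstack(k)); print(r); P=np.array([plane(t,q,.018) for q in cv2.boxPoints(r)]); print(P,P.mean(0),np.linalg.norm(np.diff(P,axis=0),axis=1))
```

```text
blue (np.float32(86.23719), np.float32(18.690907)) (np.float32(45.26159), np.float32(9.903695))
back [ 0.4958  0.0578 -0.0093] 5.576854462273384e-05 [0.4943 0.0525 0.03  ]
front [0.6055 0.0511 0.0359] 0.0003553373229627386 [0.6074 0.0521 0.03  ]
mid [0.5516 0.0545 0.0129] 0.0002923979299227842 [0.5484 0.0523 0.03  ]
black (np.float32(86.57832), np.float32(18.883778)) (np.float32(45.48101), np.float32(10.277343))
back [ 0.4929 -0.0596  0.0245] 0.0005202424552444975 [ 0.493  -0.0587  0.03  ]
front [ 0.6034 -0.051   0.0374] 0.00021810319697669283 [ 0.6059 -0.0519  0.03  ]
mid [ 0.5483 -0.056   0.0245] 0.0008004594935051451 [ 0.547  -0.0555  0.03  ]
blue rub (array([0.6556, 0.0546, 0.0463]), np.float64(0.0007428794577178188))
((396.79876708984375, 202.18902587890625), (109.65851593017578, 99.83011627197266), 83.6598129272461)
[[ 0.676  -0.246   0.018 ]
 [ 0.7047 -0.4995  0.018 ]
 [ 0.4306 -0.5154  0.018 ]
 [ 0.4042 -0.2689  0.018 ]] [ 0.5539 -0.3825  0.018 ] [0.2551 0.2746 0.2478]
```

```bash
python3 nudge.py '[[[-0.0165, 0.026, 0.02], 0], [[-0.0165, 0.026, 0.02], 0], [[0, 0, 0.035], 0], [[0, 0, 0.035], 0], [[0, 0, 0.035], 0], [[0, 0, 0.035], 0], [[0, 0, 0.02], 0], [[0, 0, 0.01], 0], [[0, 0, 0.01], 0], [[0, 0, 0.011], 0], [[0, 0, 0], 0], [[0, 0, 0], 0]]' 0.06 30
```

```text
time: 3.28
position: [0.593, 0.0551, 0.019]
tool_rot: [-0.0, 1.0, -0.0, 0.0]
ft_force: [-0.2, 0.0, -0.6]
grip_width: 0.06
grip_force: 0.0
```

```bash
python3 nudge.py '[[[0, 0, 0], 0], [[0, 0, 0], 0], [[0, 0, 0], 0], [[0, 0, 0], 0], [[0, 0, 0], 0], [[0, 0, 0], 0], [[0, 0, 0], 0], [[0, 0, 0], 0]]' 0.01 45;  python3 nudge.py '[[[0, 0, -0.005], 0], [[0, 0, -0.01], 0], [[0, 0, -0.015], 0], [[0, 0, -0.03], 0], [[0, 0, -0.03], 0], [[0, 0, -0.03], 0], [[0, 0, 0], 0], [[0, 0, 0], 0], [[0, 0, 0], 0]]'
python3 - <<'E'
from h import *
snap('wrist','w2'); snap('scene','s2')
a=cv2.imread('pics/w2.png'); b=cv2.imread('pics/s2.png')[100:292,150:406]
cv2.imwrite('pics/v2.png',np.hstack([cv2.resize(a,(400,300)),cv2.resize(b,(400,300))]))
E
```

```text
time: 3.95
position: [0.5928, 0.0546, 0.0186]
tool_rot: [-0.0, 1.0, -0.0, 0.0]
ft_force: [0.3, -2.0, 1.0]
grip_width: 0.0249
grip_force: 44.9
time: 4.7
position: [0.5917, 0.055, 0.1383]
tool_rot: [-0.0, 1.0, 0.0, -0.001]
ft_force: [0.1, 0.7, -2.8]
grip_width: 0.0249
grip_force: 44.9
```

View pics/v2.png

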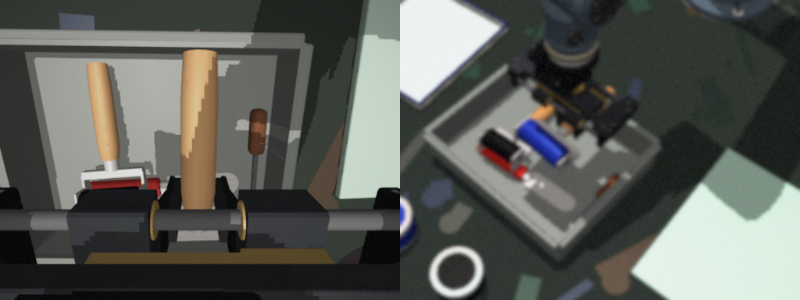

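Blue is held cleanly at a 25 mm opening, and the knife stayed put in the tub. Next I carry it to the far half of the tray.

```bash
python3 nudge.py '[[[0.0017, -0.0125, 0], 0], [[0.0017, -0.025, 0], 0], [[0.0017, -0.0375, 0], 0], [[0.0017, -0.0375, 0], 0], [[0.0017, -0.0375, 0], 0], [[0.0017, -0.0375, 0], 0], [[0.0017, -0.0375, 0], 0], [[0.0017, -0.0375, 0], 0], [[0.0017, -0.0375, 0], 0], [[0.0017, -0.0375, 0], 0], [[0.0017, -0.0375, 0], 0], [[0.0017, -0.0375, 0], 0], [[0.0017, -0.0375, 0], 0], [[0, -0.025, 0], 0], [[0, -0.0125, 0], 0], [[0, 0, 0.02], -0.055], [[0, 0, 0.03], -0.055], [[0, 0, 0.02], 0], [[0, 0, 0.01], 0], [[0, 0, 0], 0]]'
python3 - <<'E'
from h import *
snap('wrist','w3'); snap('scene','s3')
a=cv2.imread('pics/w3.png'); b=cv2.imread('pics/s3.png')[40:232,50:306]
cv2.imwrite('pics/v3.png',np.hstack([cv2.resize(a,(400,300)),cv2.resize(b,(400,300))]))
E
```

```text
time: 6.47
position: [0.5682, -0.4299, 0.0542]
tool_rot: [-0.055, 0.998, 0.003, -0.003]
ft_force: [0.3, -0.0, -2.6]
grip_width: 0.0253
grip_force: 44.9
```

View pics/v3.png

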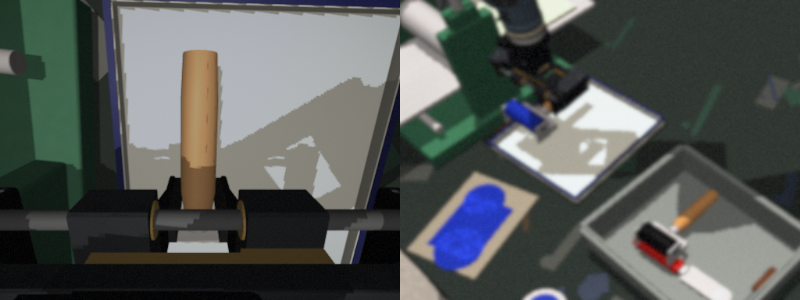

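```bash
python3 nudge.py '[[[0, 0, 0.012], 0], [[0, 0, 0.01], 0], [[0, 0, 0.005], 0], [[0, 0, 0.005], 0], [[0, 0, 0.003], 0], [[0, 0, 0.003], 0], [[0, 0, 0], 0]]'; python3 nudge.py '[[[0, 0, 0.0025], 0], [[0, 0, 0.0025], 0], [[0, 0, 0], 0]]'
```

```text
time: 7.15
position: [0.5704, -0.4324, 0.0199]
tool_rot: [-0.055, 0.998, 0.0, -0.0]
ft_force: [-0.7, 0.4, -1.7]
grip_width: 0.0247
grip_force: 44.9
time: 7.4
position: [0.571, -0.433, 0.0157]
tool_rot: [-0.055, 0.998, -0.0, 0.0]
ft_force: [0.5, -0.4, -2.0]
grip_width: 0.0251
grip_force: 44.9
```

```bash
for i in 1 ; do python3 nudge.py '[[[0, 0, 0.002], 0], [[0, 0, 0], 0]]' | egrep 'pos|ft'; python3 nudge.py '[[[0, 0, 0.002], 0], [[0, 0, 0], 0]]'| egrep 'pos|ft'; python3 nudge.py '[[[0, 0, 0.0015], 0], [[0, 0, 0], 0]]'| egrep 'pos|ft'; done
```

```text
position: [0.5713, -0.433, 0.0141]
ft_force: [1.2, -0.1, 0.6]
position: [0.5714, -0.4329, 0.0121]
ft_force: [2.2, 1.5, 2.0]
position: [0.5715, -0.4331, 0.0118]
ft_force: [0.3, 1.4, 7.7]
```

```bash
f(){ egrep 'pos|ft|for' | tr '\n' ' '; echo; }; python3 nudge.py '[[[0, 0, 0], 0], [[0, 0, 0], 0]]' 0.01 12 | f;  python3 nudge.py '[[[0, 0, 0.0015], 0], [[0, 0, 0], 0]]' |f;  python3 nudge.py '[[[0, 0, 0.0015], 0], [[0, 0, 0], 0]]'|f; python3 nudge.py '[[[0, 0, 0.0015], 0], [[0, 0, 0], 0]]'|f
```

```text
position: [0.5715, -0.4333, 0.0111] ft_force: [1.4, -0.8, 5.0] grip_force: 12.0 
position: [0.5717, -0.4339, 0.0094] ft_force: [2.7, -1.4, 4.0] grip_force: 12.0 
position: [0.5717, -0.4339, 0.009] ft_force: [0.7, 0.7, 10.0] grip_force: 12.0 
position: [0.5718, -0.434, 0.0086] ft_force: [-0.2, 1.3, 13.5] grip_force: 12.0
```

```bash
f(){ egrep 'pos|ft|for|wid' | tr '\n' ' '; echo; }; python3 nudge.py '[[[0, 0, -0.0015], 0], [[0, 0, 0], 0]]' 0.01 3 | f;  python3 nudge.py '[[[0, 0, 0], 0], [[0, 0, 0], 0]]' 0.028 |f; python3 nudge.py '[[[0, 0, 0], 0], [[0, 0, 0], 0], [[0, 0, 0], 0]]' 0.05 |f; python3 nudge.py '[[[0, 0, -0.02], 0], [[0, 0, -0.03], 0], [[0, 0, -0.04], 0], [[0, 0, -0.04], 0], [[0, 0, 0], 0]]'|f
python3 - <<'E'
from h import *
np.set_printoptions(precision=4,suppress=True)
w=snap('wrist','w4'); s=snap('scene','s4')
a=cv2.imread('pics/w4.png'); b=cv2.imread('pics/s4.png')[40:232,50:306]
cv2.imwrite('pics/v4.png',np.hstack([cv2.resize(a,(400,300)),cv2.resize(b,(400,300))]))
for c in(w,s):
  for k in blobs(c,(8,90,70),(25,255,255),None,100)[:4]: print(cv2.contourArea(k),*axis(k))
E
```

```text
position: [0.5713, -0.4339, 0.008] ft_force: [2.1, -1.7, 4.5] grip_width: 0.0259 grip_force: 3.0 
position: [0.5701, -0.4331, 0.0064] ft_force: [1.1, -3.0, 1.2] grip_width: 0.028 grip_force: 1.2 
position: [0.5694, -0.4314, 0.0057] ft_force: [-0.6, -0.3, 0.9] grip_width: 0.0407 grip_force: 0.0 
position: [0.5744, -0.4361, 0.1461] ft_force: [1.6, -1.5, 1.1] grip_width: 0.0499 grip_force: 0.0 
2710.0 [257.5 137. ] [257.5  78. ] [257.5 196. ] 118.0 25.0
2663.5 [277.  327.5] [158.  327.5] [395.9999 327.5   ] 237.99995 17.0
169.5 [354.2991 282.46  ] [353.7759 258.9161] [354.8223 306.0039] 47.099453 7.6425724
160.5 [151.7074 282.461 ] [152.2192 258.9178] [151.1956 306.0042] 47.097553 7.6068997
254.5 [283.7946 360.1452] [267.9544 355.9212] [299.6349 364.3693] 32.78755 12.4966545
252.0 [239.4276 173.731 ] [251.8414 162.6966] [227.0138 184.7655] 33.21819 8.96892
162.0 [157.9836 110.1803] [169.4918 100.5901] [146.4754 119.7705] 29.960627 6.6579256
153.5 [305.9756   3.2805] [290.7045  -3.7188] [321.2468  10.2798] 33.597496 9.317901
```

View pics/v4.png

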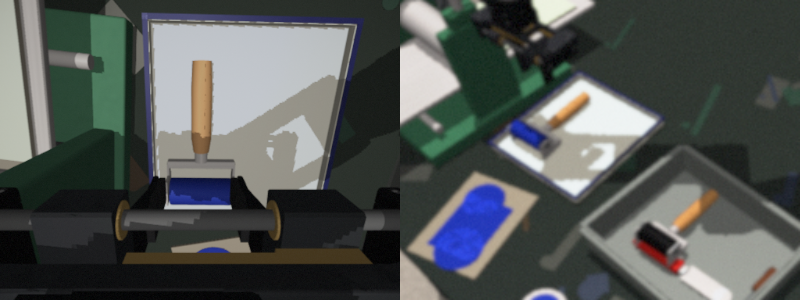

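Blue lies flat in the tray, rubber up, with wrist-crop rubber at (200,190). The black roller's pixels in the scene view are unchanged, so I go for it.

```bash
python3 nudge.py '[[[0, 0, 0], 0.035], [[-0.0043, 0.0173, 0], 0], [[-0.0043, 0.0346, 0], 0], [[-0.0043, 0.0346, 0], 0], [[-0.0043, 0.0346, 0], 0], [[-0.0043, 0.0346, 0], 0], [[-0.0043, 0.0346, 0], 0], [[-0.0043, 0.0346, 0], 0], [[-0.0043, 0.0346, 0], 0], [[-0.0043, 0.0346, 0], 0], [[-0.0043, 0.0346, 0], 0], [[-0.0043, 0.0346, 0], 0], [[0, 0.0173, 0], 0], [[0, 0, 0], 0], [[0, 0, 0], 0], [[0, 0, 0], 0]]' 0.06
python3 - <<'E'
from h import *
np.set_printoptions(precision=4,suppress=True)
w=snap('wrist','w5'); t=load('top0')
k=blobs(w,(8,90,70),(25,255,255),(150,40,400,240),300)[0]; a=axis(k); print(a)
for p in a[:3]: print(plane(w,p,.03))
o=robot.get_obs(); x=R.from_quat(o['tool_rot']).as_matrix(); print(o['position'],x)
E
```

```text
time: 11.0
position: [0.5885, -0.0493, 0.1361]
tool_rot: [-0.038, 0.999, 0.0, -0.001]
ft_force: [-0.0, 0.4, -0.0]
grip_width: 0.0599
grip_force: 0.0
(array([248. , 146.5]), array([248.,  84.], dtype=float32), array([248., 209.], dtype=float32), np.float32(125.0), np.float32(26.0))
[ 0.5472 -0.0573  0.03  ]
[ 0.4942 -0.061   0.03  ]
[ 0.6073 -0.053   0.03  ]
[ 0.5888 -0.0501  0.1363] [[-0.9972 -0.0747 -0.0014]
 [-0.0747  0.9972  0.0001]
 [ 0.0014  0.0002 -1.    ]]
```

```bash
f(){ tr '\n' ' '; echo; }; python3 nudge.py '[[[-0.0043, -0.0033, 0.015], 0], [[0, 0, 0.03], 0], [[0, 0, 0.03], 0], [[0, 0, 0.02], 0], [[0, 0, 0.0115], 0], [[0, 0, 0.01], 0], [[0, 0, 0], 0], [[0, 0, 0], 0]]' |f; python3 nudge.py '[[[0, 0, 0], 0], [[0, 0, 0], 0], [[0, 0, 0], 0], [[0, 0, 0], 0], [[0, 0, 0], 0], [[0, 0, 0], 0], [[0, 0, 0], 0]]' 0.01 45|f;  python3 nudge.py '[[[0, 0, -0.005], 0], [[0, 0, -0.01], 0], [[0, 0, -0.015], 0], [[0, 0, -0.03], 0], [[0, 0, -0.03], 0], [[0, 0, -0.03], 0], [[0, 0, 0], 0], [[0, 0, 0], 0], [[0, 0, 0], 0]]'|f
python3 - <<'E'
from h import *
snap('wrist','w6'); snap('scene','s6');snap('top','t6')
a=cv2.imread('pics/w6.png'); b=cv2.imread('pics/s6.png')[100:292,150:406]
cv2.imwrite('pics/v6.png',np.hstack([cv2.resize(a,(400,300)),cv2.resize(b,(400,300))]))
E
```

```text
time: 11.72 position: [0.5941, -0.0532, 0.0207] tool_rot: [-0.037, 0.999, -0.0, 0.0] ft_force: [0.3, 0.6, 0.7] grip_width: 0.0601 grip_force: 0.0 
time: 12.3 position: [0.5939, -0.0525, 0.0208] tool_rot: [-0.038, 0.999, -0.0, 0.0] ft_force: [0.2, -0.9, 1.4] grip_width: 0.0245 grip_force: 45.0 
time: 13.05 position: [0.5928, -0.0523, 0.1403] tool_rot: [-0.037, 0.999, 0.0, -0.001] ft_force: [-0.3, 0.4, -2.0] grip_width: 0.0249 grip_force: 45.0
```

View pics/v6.png

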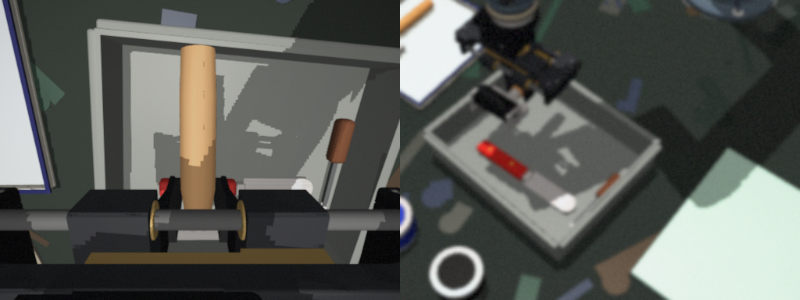

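The black roller is held and the knife is fully visible in the tub, with its red handle at the left and blade tip towards the gouge. Next I place the black roller in the near half of the tray.

```bash
f(){ tr '\n' ' '; echo; }; python3 nudge.py '[[[0.0055, -0.0133, 0], 0], [[0.0055, -0.025, 0], 0], [[0.0055, -0.033, 0], 0], [[0.0055, -0.033, 0], 0], [[0.0055, -0.033, 0], 0], [[0.0055, -0.033, 0], 0], [[0.0055, -0.033, 0], 0], [[0.0055, -0.033, 0], 0], [[0.0055, -0.025, 0], 0], [[0.0055, -0.012, 0], 0], [[0, 0, 0.01], -0.035], [[0, 0, 0.02], 0], [[0, 0, 0.03], 0], [[0, 0, 0.03], 0], [[0, 0, 0.015], 0], [[0, 0, 0.005], 0], [[0, 0, 0.005], 0], [[0, 0, 0.003], 0], [[0, 0, 0.002], 0], [[0, 0, 0], 0]]'|f;  python3 nudge.py '[[[0, 0, 0.002], 0], [[0, 0, 0], 0]]' |f
```

```text
time: 14.87 position: [0.5599, -0.3296, 0.0213] tool_rot: [-0.055, 0.998, -0.001, 0.001] ft_force: [0.4, 0.3, -2.1] grip_width: 0.0249 grip_force: 45.0 
time: 15.03 position: [0.56, -0.3296, 0.0193] tool_rot: [-0.055, 0.998, -0.001, 0.001] ft_force: [0.4, 0.3, -2.7] grip_width: 0.025 grip_force: 45.0
```

```bash
f(){ egrep 'pos|ft|for|wid' | tr '\n' ' '; echo; }; python3 nudge.py '[[[0, 0, 0.002], 0], [[0, 0, 0], 0]]' |f; python3 nudge.py '[[[0, 0, 0.002], 0], [[0, 0, 0], 0]]' 0.01 12|f;python3 nudge.py '[[[0, 0, 0.0015], 0], [[0, 0, 0], 0]]' |f;python3 nudge.py '[[[0, 0, 0.0015], 0], [[0, 0, 0], 0]]' |f;python3 nudge.py '[[[0, 0, 0.0015], 0], [[0, 0, 0], 0]]' |f
```

```text
position: [0.5602, -0.3296, 0.0172] ft_force: [0.3, 0.8, 0.6] grip_width: 0.0253 grip_force: 45.0 
position: [0.5594, -0.3292, 0.0144] ft_force: [0.3, 0.3, -2.2] grip_width: 0.0257 grip_force: 12.0 
position: [0.5593, -0.3292, 0.0127] ft_force: [0.6, 0.3, -1.7] grip_width: 0.0257 grip_force: 12.0 
position: [0.5593, -0.3291, 0.0112] ft_force: [0.4, 0.2, -1.4] grip_width: 0.0256 grip_force: 12.0 
position: [0.5593, -0.3291, 0.0097] ft_force: [0.7, 0.2, -1.5] grip_width: 0.0257 grip_force: 12.0
```

```bash
f(){ egrep 'pos|ft|for|wid' | tr '\n' ' '; echo; }; python3 nudge.py '[[[0, 0, 0.001], 0], [[0, 0, 0], 0]]' |f;python3 nudge.py '[[[0, 0, 0.001], 0], [[0, 0, 0], 0]]' |f
python3 - <<'E'
from h import *
snap('scene','s7'); snap('wrist','w7')
a=cv2.imread('pics/w7.png'); b=cv2.imread('pics/s7.png')[70:190,90:250]
cv2.imwrite('pics/v7.png',np.hstack([cv2.resize(a,(400,300)),cv2.resize(b,(400,300),interpolation=2)]))
E
```

```text
position: [0.5594, -0.3291, 0.0089] ft_force: [0.2, -0.8, -1.2] grip_width: 0.0257 grip_force: 12.0 
position: [0.5595, -0.3292, 0.008] ft_force: [0.8, -0.4, -2.1] grip_width: 0.0255 grip_force: 12.0
```

View pics/v7.png

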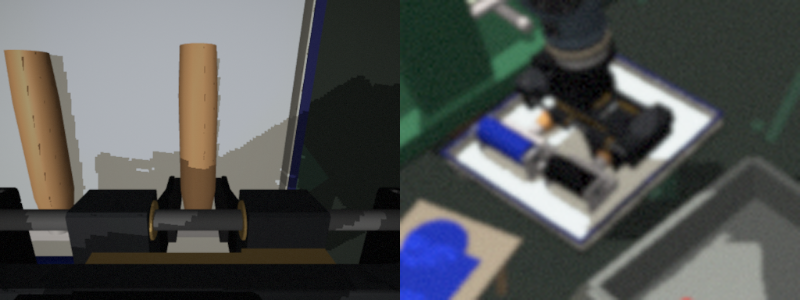

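Run:
```python
from h import *
np.set_printoptions(precision=4,suppress=True)
o=robot.get_obs(); print(o['position'])
tz={'w2':(.5917,.055,.1383),'w6':(.5928,-.0523,.1403),'w3':(.5682,-.4299,.0542),'w7':o['position']}
for n in tz:
    c=load(n); box=(215,40,300,265)
    k=max(blobs(c,(5,60,50),(28,255,255),box,300),key=cv2.contourArea); p=k.reshape(-1,2); r=p[:,1].min(); q=(p[p[:,1]<r+6][:,0].mean(),r)
    wd=[np.ptp(p[p[:,1]==r+d][:,0]) for d in(20,60,100)]
    # end relative to camera-derived TCP
    for z in (0.0,0.01,0.02): 
        P=plane(c,q,tz[n][2]+z); print(n,np.round(q,1),wd,'z rel',z,'dist',np.linalg.norm(P[:2]-np.array(tz[n])[:2]).round(4))
```

```text
[ 0.5595 -0.3292  0.0081]
w2 [255.5  63. ] [np.int32(43), np.int32(46), np.int32(45)] z rel 0.0 dist 0.0993
w2 [255.5  63. ] [np.int32(43), np.int32(46), np.int32(45)] z rel 0.01 dist 0.0982
w2 [255.5  63. ] [np.int32(43), np.int32(46), np.int32(45)] z rel 0.02 dist 0.0971
w6 [252.5  57. ] [np.int32(43), np.int32(46), np.int32(46)] z rel 0.0 dist 0.1021
w6 [252.5  57. ] [np.int32(43), np.int32(46), np.int32(46)] z rel 0.01 dist 0.1008
w6 [252.5  57. ] [np.int32(43), np.int32(46), np.int32(46)] z rel 0.02 dist 0.0995
w3 [255.5  64. ] [np.int32(43), np.int32(46), np.int32(45)] z rel 0.0 dist 0.0989
w3 [255.5  64. ] [np.int32(43), np.int32(46), np.int32(45)] z rel 0.01 dist 0.0978
w3 [255.5  64. ] [np.int32(43), np.int32(46), np.int32(45)] z rel 0.02 dist 0.0966
w7 [253.5  55. ] [np.int32(47), np.int32(48), np.int32(47)] z rel 0.0 dist 0.103
w7 [253.5  55. ] [np.int32(47), np.int32(48), np.int32(47)] z rel 0.01 dist 0.1017
w7 [253.5  55. ] [np.int32(47), np.int32(48), np.int32(47)] z rel 0.02 dist 0.1003
```

```bash
f(){ egrep 'pos|ft|for|wid' | tr '\n' ' '; echo; }; python3 nudge.py '[[[0, 0, 0.001], 0], [[0, 0, 0], 0]]' |f;python3 nudge.py '[[[0, 0, 0.001], 0], [[0, 0, 0], 0]]' |f
```

```text
position: [0.5595, -0.3292, 0.0079] ft_force: [-1.1, 0.5, 3.8] grip_width: 0.0255 grip_force: 12.0 
position: [0.5596, -0.3292, 0.0078] ft_force: [-1.0, 2.3, 9.4] grip_width: 0.0254 grip_force: 12.0
```

```bash
f(){ egrep 'tim|pos|ft|for|wid' | tr '\n' ' '; echo; }; python3 nudge.py '[[[0, 0, -0.0015], 0], [[0, 0, 0], 0]]' 0.01 3 | f;  python3 nudge.py '[[[0, 0, 0], 0], [[0, 0, 0], 0]]' 0.028 |f; python3 nudge.py '[[[0, 0, 0], 0], [[0, 0, 0], 0], [[0, 0, 0], 0]]' 0.05 |f; python3 nudge.py '[[[0, 0, -0.02], 0], [[0, 0, -0.03], 0], [[0, 0, -0.04], 0], [[0, 0, -0.04], 0], [[0, 0, -0.04], 0], [[0, 0, 0], 0], [[0, 0, 0], 0], [[0, 0, 0], 0]]'|f
python3 - <<'E'
from h import *
np.set_printoptions(precision=4,suppress=True)
w=snap('wrist','w8'); s=snap('scene','s8')
a=cv2.imread('pics/w8.png'); b=cv2.imread('pics/s8.png')[70:262,90:346]
cv2.imwrite('pics/v8.png',np.hstack([cv2.resize(a,(400,300)),cv2.resize(b,(400,300))]))
E
```

```text
time: 16.8 position: [0.5595, -0.3294, 0.0078] ft_force: [0.5, 0.5, 3.7] grip_width: 0.026 grip_force: 3.0 
time: 16.97 position: [0.5595, -0.3294, 0.0074] ft_force: [0.7, -0.4, 0.0] grip_width: 0.0278 grip_force: 0.0 
time: 17.22 position: [0.5594, -0.3292, 0.0074] ft_force: [0.5, -0.3, 0.0] grip_width: 0.0405 grip_force: 0.0 
time: 17.88 position: [0.559, -0.3288, 0.1773] ft_force: [0.2, 0.9, -0.6] grip_width: 0.0498 grip_force: 0.0
```

View pics/v8.png

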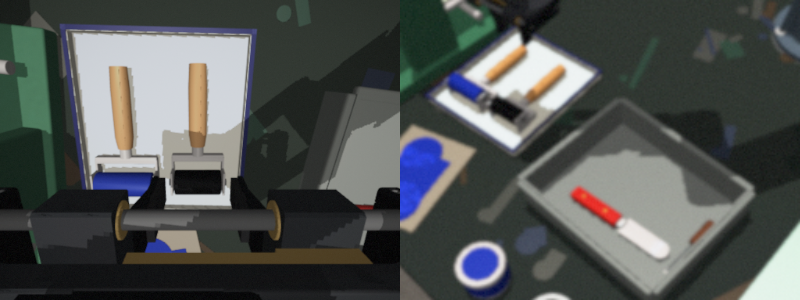

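Both rollers lie flat side by side in the tray. The knife is uncovered in the tub: in the crop its handle is at (597,207) and its tip at (665,250). I measure it from the top and scene views.

Run:
```python
from h import *
np.set_printoptions(precision=4,suppress=True)
t=snap('top','t8'); s=load('s8')
def redm(c,box):
    H=hsv(c); m=cv2.inRange(H,(0,150,60),(7,255,255))|cv2.inRange(H,(172,150,60),(180,255,255))
    k=np.zeros_like(m); k[box[1]:box[3],box[0]:box[2]]=255; m=cv2.morphologyEx(m&k,cv2.MORPH_CLOSE,np.ones((3,3)))
    return max(cv2.findContours(m,cv2.RETR_EXTERNAL,cv2.CHAIN_APPROX_NONE)[0],key=cv2.contourArea)
a=axis(redm(t,(185,130,305,230))); b=axis(redm(s,(180,150,300,240)))
print(a);print(b)
A=sorted(a[1:3],key=lambda p:-p[0]); B=sorted(b[1:3],key=lambda p:p[0])
print('centre',*tri(t,a[0],s,b[0])); print('butt',*tri(t,A[0],s,B[0])); print('front',*tri(t,A[1],s,B[1]))
for p in(A[0],a[0],A[1]): print(plane(t,p,.023),plane(t,p,.014))
for p in(B[0],b[0],B[1]): print('s',plane(s,p,.02))
# slab and tub in scene
k=max(blobs(s,(40,5,180),(92,60,255),(280,170,460,350)),key=cv2.contourArea)
q=cv2.approxPolyDP(k,8,True).reshape(-1,2); print('slab scene',[plane(s,p,.015) for p in q])
k=max(blobs(t,(40,5,150),(92,60,255),(30,140,160,300)),key=cv2.contourArea)
q=cv2.approxPolyDP(k,6,True).reshape(-1,2); print('slab top',q.tolist(),[plane(t,p,.015) for p in q])
```

```text
(array([262.5039, 161.5622]), array([282.2082, 160.3307], dtype=float32), array([242.7996, 162.7938], dtype=float32), np.float32(39.485462), np.float32(9.419128))
(array([214.4615, 201.3077]), array([200.6154, 192.0769], dtype=float32), array([228.3077, 210.5385], dtype=float32), np.float32(33.28203), np.float32(8.320495))
centre [ 0.6563 -0.0486  0.0136] 0.0031318071026841332
butt [ 0.66   -0.099   0.0137] 0.004527402504075466
front [0.6529 0.0012 0.0146] 0.0030007237120552926
[ 0.6568 -0.0964  0.023 ] [ 0.6584 -0.0972  0.014 ]
[ 0.6536 -0.047   0.023 ] [ 0.6552 -0.0474  0.014 ]
[0.6505 0.0023 0.023 ] [0.652  0.0024 0.014 ]
s [ 0.6637 -0.0973  0.02  ]
s [ 0.6598 -0.0466  0.02  ]
s [0.6559 0.0025 0.02  ]
slab scene [array([0.379, 0.24 , 0.015]), array([0.6705, 0.2558, 0.015 ]), array([0.6587, 0.4889, 0.015 ]), array([0.3646, 0.474 , 0.015 ])]
slab top [[143, 156], [49, 160], [48, 281], [146, 276]] [array([0.669 , 0.2537, 0.015 ]), array([0.6587, 0.4887, 0.015 ]), array([0.3604, 0.4759, 0.015 ]), array([0.3718, 0.2385, 0.015 ])]
```

```bash
f(){ tr '\n' ' '; echo; }; python3 nudge.py '[[[0, 0, 0], 0.1245], [[0, 0, 0], 0.1245], [[0, 0, 0], 0.1245], [[0, 0, 0], 0.1245], [[0, 0, 0], 0.1245], [[0, 0, 0], 0.1245], [[0, 0, 0], 0.1245], [[0, 0, 0], 0.1245], [[0, 0, 0], 0.1245], [[0, 0, 0], 0.1245], [[0, 0, 0], 0.1245], [[0, 0, 0], 0.1245], [[0, 0, 0], 0.1245], [[0, 0, 0], 0]]' 0.05|f
python3 nudge.py '[[[0.0305, 0.0116, 0], 0], [[0.0305, 0.0116, 0], 0], [[0.0305, 0.0116, 0], 0], [[0.0305, 0.0116, 0], 0], [[0.0305, 0.0116, 0], 0], [[0.0305, 0.0116, 0], 0], [[0.0305, 0.0116, 0], 0], [[0.0305, 0.0116, 0], 0], [[0.0305, 0.0116, 0], 0], [[0.0305, 0.0116, 0], 0], [[0, 0, 0.03], 0], [[0, 0, 0], 0], [[0, 0, 0], 0], [[0, 0, 0], 0]]'|f
python3 - <<'E'
from h import *
np.set_printoptions(precision=4,suppress=True)
w=snap('wrist','w9')
H=hsv(w); m=cv2.inRange(H,(0,150,50),(7,255,255))|cv2.inRange(H,(172,150,50),(180,255,255))
for k in cv2.findContours(m,cv2.RETR_EXTERNAL,cv2.CHAIN_APPROX_NONE)[0]:
    if cv2.contourArea(k)>40: a=axis(k); print(a,[plane(w,p,.02) for p in a[:3]])
E
```

```text
time: 19.2 position: [0.5587, -0.3286, 0.1755] tool_rot: [0.686, 0.728, -0.0, -0.002] ft_force: [-0.8, 0.0, 0.4] grip_width: 0.0498 grip_force: 0.0 
time: 20.37 position: [0.6558, -0.0184, 0.1471] tool_rot: [0.685, 0.729, -0.001, -0.001] ft_force: [0.3, 0.2, 0.3] grip_width: 0.0499 grip_force: 0.0 
(array([251. , 208.5]), array([251., 162.], dtype=float32), array([251., 255.], dtype=float32), np.float32(93.0), np.float32(24.0)) [array([ 0.6555, -0.0443,  0.02  ]), array([0.6526, 0.0047, 0.02  ]), array([ 0.6588, -0.0984,  0.02  ])]
```

View pics/w9.png

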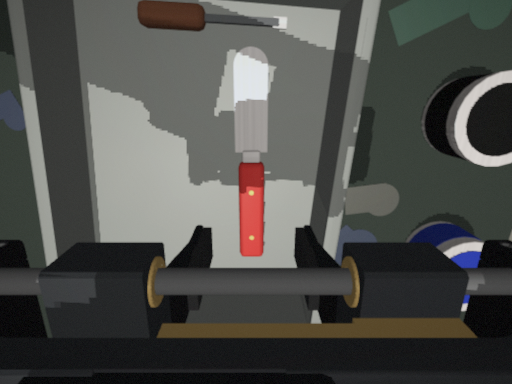

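The wrist view shows the knife straight along the tool axis: its handle runs from (251,162) to (251,255), with the blade above it. The fingers will straddle it; the gouge is far off at (210,17).

```bash
f(){ tr '\n' ' '; echo; }; python3 nudge.py '[[[0.0025, -0.001, 0.03], 0], [[0, 0, 0.035], 0], [[0, 0, 0.035], 0], [[0, 0, 0.02], 0], [[0, 0, 0.01], 0], [[0, 0, 0.005], 0], [[0, 0, 0], 0], [[0, 0, 0], 0]]'|f; python3 nudge.py '[[[0, 0, 0.003], 0], [[0, 0, 0], 0]]'|f
```

```text
time: 21.08 position: [0.6565, -0.0159, 0.0141] tool_rot: [0.685, 0.729, 0.001, 0.001] ft_force: [0.1, -0.3, 0.3] grip_width: 0.0502 grip_force: 0.0 
time: 21.25 position: [0.6561, -0.0154, 0.0109] tool_rot: [0.685, 0.729, 0.001, 0.001] ft_force: [0.5, 1.0, 0.1] grip_width: 0.0499 grip_force: 0.0
```

```bash
f(){ tr '\n' ' '; echo; }; python3 nudge.py '[[[0, 0, 0.0025], 0], [[0, 0, 0], 0]]'|f; python3 nudge.py '[[[0, 0, 0], 0], [[0, 0, 0], 0], [[0, 0, 0], 0], [[0, 0, 0], 0], [[0, 0, 0], 0], [[0, 0, 0], 0], [[0, 0, 0], 0]]' 0.01 45|f;  python3 nudge.py '[[[0, 0, -0.005], 0], [[0, 0, -0.01], 0], [[0, 0, -0.015], 0], [[0, 0, -0.03], 0], [[0, 0, -0.03], 0], [[0, 0, -0.03], 0], [[0, 0, -0.03], 0], [[0, 0, 0], 0], [[0, 0, 0], 0], [[0, 0, 0], 0]]'|f
python3 - <<'E'
from h import *
np.set_printoptions(precision=4,suppress=True)
w=snap('wrist','w10')
o=robot.get_obs()
H=hsv(w); m=cv2.inRange(H,(0,150,50),(7,255,255))|cv2.inRange(H,(172,150,50),(180,255,255))
for k in cv2.findContours(m,cv2.RETR_EXTERNAL,cv2.CHAIN_APPROX_NONE)[0]:
    if cv2.contourArea(k)>40: a=axis(k); print(a,[plane(w,p,o['position'][2]+.01)-o['position'] for p in a[:3]])
E
```

```text
time: 21.42 position: [0.6553, -0.0151, 0.0075] tool_rot: [0.685, 0.729, 0.0, 0.0] ft_force: [-0.0, -0.3, -0.3] grip_width: 0.0502 grip_force: 0.0 
time: 22.0 position: [0.6547, -0.0151, 0.007] tool_rot: [0.685, 0.729, -0.0, -0.0] ft_force: [-1.0, 0.6, 0.9] grip_width: 0.0255 grip_force: 45.0 
time: 22.83 position: [0.6545, -0.015, 0.1571] tool_rot: [0.685, 0.729, -0.0, -0.0] ft_force: [-0.9, 0.3, -2.2] grip_width: 0.0261 grip_force: 45.0 
(array([253., 309.]), array([274., 309.], dtype=float32), array([232., 309.], dtype=float32), np.float32(42.0), np.float32(28.0)) [array([ 0.0036, -0.0411,  0.01  ]), array([ 0.0165, -0.0403,  0.01  ]), array([-0.0093, -0.0419,  0.01  ])]
(array([253. , 241.5]), array([253., 216.], dtype=float32), array([253., 267.], dtype=float32), np.float32(51.0), np.float32(46.0)) [array([0.0008, 0.0048, 0.01  ]), array([-0.0002,  0.0203,  0.01  ]), array([ 0.0018, -0.0117,  0.01  ])]
```

```bash
f(){ tr '\n' ' '; echo; }; python3 nudge.py '[[[0.0175, -0.0043, 0], 0], [[0.0351, -0.0086, 0], 0], [[0.0351, -0.0086, 0], 0], [[0.0351, -0.0086, 0], 0], [[0.0351, -0.0086, 0], 0], [[0.0351, -0.0086, 0], 0], [[0.0351, -0.0086, 0], 0], [[0.0351, -0.0086, 0], 0], [[0.0351, -0.0086, 0], 0], [[0.0351, -0.0086, 0], 0], [[0.0351, -0.0086, 0], 0], [[0.0175, -0.0043, 0], 0], [[0, 0, 0], 0]]'|f; python3 nudge.py '[[[0, 0, 0], -0.06], [[0, 0, 0], -0.12], [[0, 0, 0], -0.12], [[0, 0, 0], -0.12], [[0, 0, 0], -0.12], [[0, 0, 0], -0.12], [[0, 0, 0], -0.12], [[0, 0, 0], -0.12], [[0, 0, 0], -0.12], [[0, 0, 0], -0.12], [[0, 0, 0], -0.12], [[0, 0, 0], -0.12], [[0, 0, 0], -0.12], [[0, 0, 0.02], -0.06], [[0, 0, 0.03], 0], [[0, 0, 0.03], 0], [[0, 0, 0.02], 0], [[0, 0, 0], 0], [[0, 0, 0], 0]]'|f
python3 - <<'E'
from h import *
a=snap('wrist','w11')['img'];b=snap('scene','s11')['img'][150:342,240:496]
cv2.imwrite('pics/v11.png',np.hstack([cv2.resize(a,(400,300)),cv2.resize(b,(400,300))])[:,:,::-1])
E
```

```text
time: 23.97 position: [0.5326, 0.3688, 0.1552] tool_rot: [0.683, 0.731, -0.001, -0.002] ft_force: [0.5, 0.2, -1.4] grip_width: 0.0259 grip_force: 45.0 
time: 25.55 position: [0.5349, 0.3632, 0.0549] tool_rot: [-0.026, 1.0, -0.001, -0.002] ft_force: [-0.3, 0.0, -0.8] grip_width: 0.0256 grip_force: 45.0
```

View pics/v11.png

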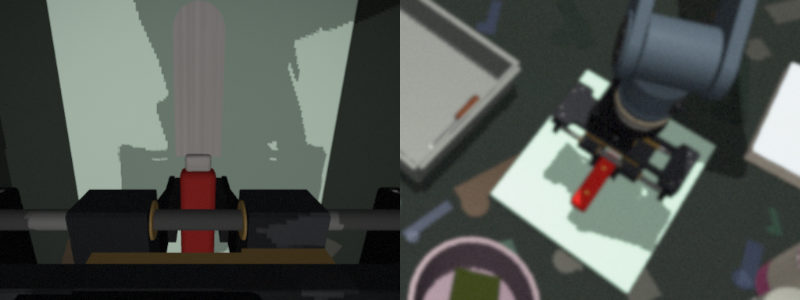

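The knife is centred over the glass with its blade towards the robot, well inside the edges. I lower it in small steps.

```bash
f(){ egrep 'tim|pos|ft|for|wid' | tr '\n' ' '; echo; }; python3 nudge.py '[[[0, 0, 0.015], 0], [[0, 0, 0.01], 0], [[0, 0, 0.005], 0], [[0, 0, 0.003], 0], [[0, 0, 0], 0], [[0, 0, 0], 0]]'|f; python3 nudge.py '[[[0, 0, 0.0015], 0], [[0, 0, 0], 0]]' 0.01 20|f;  python3 nudge.py '[[[0, 0, 0.001], 0], [[0, 0, 0], 0]]' |f;  python3 nudge.py '[[[0, 0, 0.001], 0], [[0, 0, 0], 0]]' |f
```

```text
time: 26.15 position: [0.5369, 0.3643, 0.0244] ft_force: [0.5, 0.2, -1.2] grip_width: 0.0257 grip_force: 45.0 
time: 26.32 position: [0.5369, 0.3643, 0.0229] ft_force: [-0.5, -0.3, -0.6] grip_width: 0.0261 grip_force: 20.0 
time: 26.48 position: [0.5366, 0.3642, 0.0216] ft_force: [-1.3, 0.0, -0.9] grip_width: 0.0261 grip_force: 20.0 
time: 26.65 position: [0.5366, 0.3641, 0.0204] ft_force: [-0.1, -0.2, -0.6] grip_width: 0.0261 grip_force: 20.0
```

```bash
f(){ egrep 'tim|pos|ft|for|wid' | tr '\n' ' '; echo; }; python3 nudge.py '[[[0, 0, 0.0015], 0], [[0, 0, 0], 0]]'|f; python3 nudge.py '[[[0, 0, 0.001], 0], [[0, 0, 0], 0]]' |f;  python3 nudge.py '[[[0, 0, 0.001], 0], [[0, 0, 0], 0]]' |f
```

```text
time: 26.82 position: [0.5365, 0.3641, 0.0188] ft_force: [-0.6, 0.7, -1.3] grip_width: 0.0259 grip_force: 20.0 
time: 26.98 position: [0.5365, 0.3642, 0.0178] ft_force: [-0.1, -0.4, -1.4] grip_width: 0.0259 grip_force: 20.0 
time: 27.15 position: [0.5367, 0.3642, 0.0171] ft_force: [0.3, 0.7, -1.1] grip_width: 0.026 grip_force: 20.0
```

```bash
f(){ egrep 'tim|pos|ft|for|wid' | tr '\n' ' '; echo; }; python3 nudge.py '[[[0, 0, 0.0007], 0], [[0, 0, 0], 0]]' 0.01 5|f; python3 nudge.py '[[[0, 0, 0], 0], [[0, 0, 0], 0]]' 0.028 3|f; python3 nudge.py '[[[0, 0, 0], 0], [[0, 0, 0], 0], [[0, 0, 0], 0], [[0, 0, 0], 0]]' 0.05|f; python3 nudge.py '[[[0, 0, -0.01], 0], [[0, 0, -0.02], 0], [[0, 0, -0.03], 0], [[0, 0, -0.04], 0], [[0, 0, -0.04], 0], [[0, 0, -0.04], 0], [[0, 0, 0], 0], [[0, 0, 0], 0], [[0, 0, 0], 0], [[0, 0, 0], 0], [[0, 0, 0], 0]]'|f
python3 - <<'E'
from h import *
np.set_printoptions(precision=4,suppress=True)
s=snap('scene','s12');w=snap('wrist','w12');t=snap('top','t12')
H=hsv(s); m=cv2.inRange(H,(0,150,50),(7,255,255))|cv2.inRange(H,(172,150,50),(180,255,255)); m[:,:290]=0;m[:150]=0;m[:,470:]=0
k=max(cv2.findContours(m,cv2.RETR_EXTERNAL,cv2.CHAIN_APPROX_NONE)[0],key=cv2.contourArea); a=axis(k); print(a,[plane(s,p,.03) for p in a[:3]])
cv2.imwrite('pics/v12.png',np.hstack([cv2.resize(w['img'],(400,300)),cv2.resize(s['img'],(400,300))])[:,:,::-1])
E
```

```text
time: 27.32 position: [0.5367, 0.3643, 0.017] ft_force: [-1.1, -0.4, 2.9] grip_width: 0.0258 grip_force: 5.0 
time: 27.48 position: [0.5368, 0.3643, 0.0164] ft_force: [-0.7, 0.8, 0.6] grip_width: 0.0274 grip_force: 0.0 
time: 27.82 position: [0.5366, 0.3642, 0.0162] ft_force: [0.2, -0.3, 0.1] grip_width: 0.0458 grip_force: 0.0 
time: 28.73 position: [0.5354, 0.3636, 0.1943] ft_force: [-0.5, -0.1, -1.0] grip_width: 0.0505 grip_force: 0.0 
(array([360.1538, 272.2692]), array([370.6923, 256.4615], dtype=float32), array([349.6154, 288.0769], dtype=float32), np.float32(37.99693), np.float32(9.984587)) [array([0.5748, 0.3658, 0.03  ]), array([0.5224, 0.3626, 0.03  ]), array([0.6248, 0.3689, 0.03  ])]
```

View pics/v12.png

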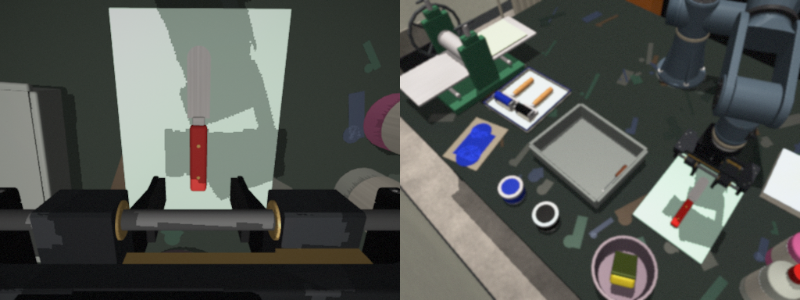

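The knife lies flat and wholly on the glass, handle at (198,155) and tip at (200,47) in the wrist view. Both rollers are still in the tray, the gouge is in the tub, and the arm is clear.

```bash
python3 -c "
from rig import robot
print(robot.hand_in())"
```

```text
the job is handed in; nothing more can be done
None
```

I handed the job in at about 29 s of robot time: by the last pictures both rollers lie rubber up in the tray, the knife is flat and wholly on the glass slab, and the gouge is still in the tub; no verdict came back.

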